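Free the seized keeper and lay the spindle in its bearing yoke

TASK

The keeper knob on the bearing yoke has seized: break it loose with a short firm clockwise twist, turn it on about a quarter turn until the steel tongue stands clear of the slot, and let it go. Then draw the spindle out of the dust hood by its protruding shaft end, let it lie on the table clear of the hood, take it afresh by its square block, and lower it (do not drop it) into the yoke's two open slots until both shaft ends rest on the slot bottoms. Finally turn the knob back so that the tongue lies over the shaft end again; leave the spirit level, the tape roll and the dish where they are.

Things in the scene. Friction and masses are not known exactly. Their poses are not given: they have to be found in the camera images.
- yoke: Aluminium bearing yoke fixed to the table. Origin on the table midway between its two cheeks, z up, y = axle line. Base plate 44 mm wide (x), 8 mm thick, y=-126..72 mm. Cheeks 40 mm wide, 39 mm high, 26 mm thick, at |y|=38..64 mm, each slotted along y (see slot_a, slot_b). Dark round housing (42 mm across, 39 mm high) at y=-100 carries the keeper. Yaw varies by +-0.2 rad
- slot_a (a point): middle of the bottom of the slot in the +y cheek: yoke frame x=0, y=51, z=24 mm. The slot runs along y through the whole cheek, open at the top, 15 mm wide; its mouth widens at 45 degrees from z=33.5 mm to 25 mm at the top (z=39 mm)
- slot_b (a point): the same in the -y cheek (y=-51 mm); this slot is under the keeper's tongue at the start
- seat (a point): middle of the seated spindle's axle line: x=0, y=0, z=30 mm in the yoke's frame; axes as the yoke's. The block then has 8 mm of room to each cheek and 4 mm above the base plate
- keeper (a joint): turn of the keeper (knob and tongue in one) about the vertical, rad. 0 = closed at a stop, tongue over the -y slot (start); grows clockwise seen from above, the tongue swinging toward the yoke's +x, to a stop at 1.6. Clear of slot and shaft from about 0.6. Seized: the first 0.3 rad take up to about 0.4 N m, once (grip hard); then it turns both ways with 0.03 N m and stays where left
- knob_grip (a point): middle of the black bar knob on the keeper's vertical axis, 66 mm above the table (yoke frame x=0, y=-100 mm). Bar 14 mm wide, 44 mm long, 51 to 79 mm above the table; under it a 26 mm hub (top 51 mm) and the tongue (top 46 mm). The point's y axis runs along the bar toward the tongue, z up; it turns with the knob
- tongue_tip (a point): outer end of the flat steel tongue (18 mm wide, 5 mm thick, its underside 41 mm above the table), 67 mm from the knob's axis
- hood: grey sheet-metal dust hood fixed to the table: inverted channel 48 mm wide (x), 102 mm long (y), 42 mm high, inside 42 mm wide, 39 mm high, no floor, closed at its -y end, open at +y. Origin on the table under its middle. The spindle lies in it lengthwise on the table, one shaft end sticking out of the mouth by 31 to 36 mm
- hood_mouth (a point): middle of the hood's open end, 18 mm above the table; the point's +y axis points straight out of the hood, the way the spindle is drawn
- spindle: loose spindle, 0.18 to 0.35 kg: square aluminium block 36 x 60 x 36 mm (x, y, z), a round steel shaft end 12 mm thick and 36 mm long on the middle of both y faces; 132 mm overall. Origin at the middle of the block's underside. Both ends alike; either way round will do. It must be drawn about 105 mm to clear the hood. In the yoke only the block can be held
- spindle_mid (a point): middle of the spindle (block and axle line), 18 mm above the block's underside; axes as the spindle's
- journal_a (a point): middle (lengthwise, within the cheek when seated) of the shaft end on the spindle's +y side, 51 mm from spindle_mid; this one sticks out of the hood (its free part is 30 to 66 mm from spindle_mid)
- journal_b (a point): the same on the -y side, inside the hood at the start
- spirit_level: bystander: round spirit level, 32 mm across, 12 mm high; origin at the middle of its underside
- tape_roll: bystander: roll of tape lying flat, 56 mm across, 13 mm high; origin at the middle of its underside
- dish: bystander: clear flat dish, 60 mm across, 14 mm high; origin at the middle of its underside

How it is judged (in metres and radians):
On the way, in this order (a step that is already met when the one before it is completed fails the run):
1. the keeper is broken loose and its tongue stands clear of the slot (turned at least 0.7 rad), the fingers off it (value of joint keeper above 0.7 rad and contact force between the fingers and keeper below 0.2 N), for 0.1 s.
2. the spindle lies flat on the table clear of the hood (all of it out of the mouth, within 2 mm), let go by the fingers (y of journal_b in the frame of hood_mouth above 0.013 m and height (world z) of spindle below 0.004 m and angle between spindle's own z axis and vertical below 0.08 rad and contact force between the fingers and spindle below 0.2 N), for 0.1 s.
3. both shaft ends rest on the slot bottoms (within 2.5 mm) while the keeper is still open (z of journal_a in the frame of yoke between 0.027 and 0.0325 m and x of journal_a in the frame of yoke between -0.0035 and 0.0035 m and z of journal_b in the frame of yoke between 0.027 and 0.0325 m and x of journal_b in the frame of yoke between -0.0035 and 0.0035 m and y of spindle_mid in the frame of yoke between -0.0105 and 0.0105 m and value of joint keeper above 0.5 rad), for 0.2 s.
At the end, for the whole second after the job is handed in: The spindle lies at rest in the yoke, both shaft ends on the slot bottoms (axle line 27 to 32.5 mm above the table at both, within 3.5 mm of the yoke's axle line, lengthwise within 10.5 mm of the middle), and the keeper is turned back to less than 0.2 rad, so that its tongue lies over the shaft end (z of journal_a in the frame of yoke between 0.027 and 0.0325 m and x of journal_a in the frame of yoke between -0.0035 and 0.0035 m and z of journal_b in the frame of yoke between 0.027 and 0.0325 m and x of journal_b in the frame of yoke between -0.0035 and 0.0035 m and y of spindle_mid in the frame of yoke between -0.0105 and 0.0105 m and value of joint keeper below 0.2 rad and linear speed of spindle below 0.02 m/s); the robot touches nothing.
It fails at once if a bystander (spirit level, tape roll, dish) is moved by more than 20 mm (distance of any of spirit_level, tape_roll, dish from where it was at the start of the episode above 0.02 m).
It fails at once if the spindle is let go over the yoke while more than 12 mm above its seat (dropped in) (horizontal distance between spindle_mid and seat below 0.05 m and z of spindle_mid in the frame of yoke above 0.042 m and contact force between the fingers and spindle below 0.05 N).
It also fails if it takes over 72 s, if anything falls off the work surface, if the arm or the gripper's body presses on something with over 40 N, if the wrist force passes 120 N, or if a joint passes its speed limit or range.

ROBOT

A 6-joint arm with a two-finger parallel gripper is mounted at the origin on a cart in front of the work surface, level with it; the furniture and walls round the work are solid. World frame = base frame: x ahead of the robot, y to its left, z up, the work surface at z = 0. Lengths are in m, angles in degrees, forces in N, time in s.
With the tool pointing down it reaches from about 0.35 to 0.875 m from the base axis. Payload 4.2 kg.
Tool frame: the origin (TCP) lies at the very end of the fingers, on their centre line; the grasp point (between the pads) lies 19 mm behind it; z points along the fingers, y is the line along which they close (so a half turn about z gives the same grasp; the last joint's range is limited). The gripper opens to 87 mm and grips with 3 to 60 N. Pads are 19 mm wide; open, the fingers measure 117 mm over their backs; the gripper's body (75 mm by 190 mm) begins 51 mm behind the grasp point.
Start: joints at [-56.345, 22.042, 0.453, 0, -68.411, -14.817], TCP at [0.202, -0.591, 0.223] pointing down, gripper open.
Joint ranges: [-179.83, 179.83], [-69.29, 118.12], [-61.27, 80.66], [-181.25, 117.63], [-171.15, -9.14], [-177.46, 177.46]. Speed limits (degrees/s): [159.86, 159.86, 180, 180, 180, 180].

INTERFACE

Orientations are given as a 3x3 rotation matrix whose columns are the frame's x, y, z axes.
In Python, from station import sense, cams, r gives the robot as it stands. The module is installed in compiled form; this text tells all that it offers.
- The arm moves only by the tool step_arm, never from a script. Its argument "targets" is text: rows parted by semicolons, each of 4 numbers parted by spaces: the shift along the tool's x, y, z in cm, then the turn about the tool's z in degrees. In form: x y z turn; .... A call has 1 to 12 rows; each row shifts and turns the commanded pose from where the row before left it, along the tool's axes as they then stand; what a row does not reach is not made up. A row lasts 1/12 s, in which the tool goes at most 41.7 mm and 7.16 degrees, less where a joint would pass 70% of its speed; a pose out of reach is approached as far as the arm can. A call with a gripper value outside its range is refused whole. "claw" is the finger opening in cm, from 0 to 8.7, set as the call begins (left out, the last holds). The fingers move at their own pace and stop on an object; the grip force is fixed at half the most. Time passes only in rows, so rows that do not move let the fingers close. It gives the time, the measured TCP pose, the force, the opening and the grip force at its end, in the units of the state.
- sense(): the state, without advancing time (a new reading comes with each control period).
- cams.capture(name): name is "scene" or "top"; returns a dict with "frame" (420x560x3 uint8, blue, green, red), "vertical_fov" (degrees; the focal length in pixels is half the picture's height over the tangent of half this angle, whatever the lens; pixels are square), "cx", "cy" (the principal point, pixels), "dist_coeffs" ([k1, k2, p1, p2, k3] as OpenCV has them; the pictures are not rectified), "eye" and "rotation" of the camera in the world. Camera axes: x right, y down, z forward; pixel columns grow to the right and rows downward; lengths in m; the calibration is good to about 2 mm. A picture is of the moment at which its call begins. There is no depth.
- r.finish_job(): hands the job in; it is judged then, once.
The state is a dict: "time_s": time; "joints": joint angles; "joint_velocities": joint speeds; "effort": joint torques, N m; "tcp_pos": TCP position; "ee_rot": TCP orientation; "wrist_force": force on the tool from outside, world axes, zero at the start; "moment": the same for the moment, N m; "gripper_width": opening from 0.0 (shut) to 1.0 (fully open); "gripper_force": force on a finger pad.
Only numpy, scipy, OpenCV 4.12 (cv2) and the standard library are available. Lean on these libraries where they do the work, as an engineer would, in place of code of your own. Each camera call takes 0.05 s, during which the arm holds its last target. There are 200 camera calls.

## Working session

There is one attempt and no reset: what is moved stays moved. The work goes in short steps, Python scripts to look and compute and a tool call to move; the robot and the scene stay as the last step left them, time stands still between calls to the robot, and variables do not carry over. Pictures are saved under pics/ and viewed, at most 10 in all, crops included, and the job is handed in when it is done.

Besides the shell and the picture viewer there is one more tool, called after "Call:" by a JSON object that holds its "fn" and its "kwargs", one argument or row to a line. step_arm: Moves the arm, as the interface text tells. Its arguments: {"type":"object","properties":{"targets":{"type":"string"},"claw":{"type":"number"}},"required":["targets"]}

```bash
mkdir -p pics
cat > h.py <<'E'
import numpy as np, cv2
from station import sense, cams, r
def cap(n,save=None):
    c=cams.capture(n)
    f=210/np.tan(np.radians(c["vertical_fov"])/2)
    c["K"]=np.array([[f,0,c["cx"]],[0,f,c["cy"]],[0,0,1.]])
    c["d"]=np.array(c["dist_coeffs"],float)
    c["R"]=np.array(c["rotation"]); c["eye"]=np.array(c["eye"])
    if save: cv2.imwrite("pics/"+save,c["frame"])
    return c
def ray(c,uv,z):
    p=cv2.undistortPoints(np.array(uv,float).reshape(-1,1,2),c["K"],c["d"]).reshape(-1,2)
    v=np.c_[p,np.ones(len(p))]@c["R"].T
    return c["eye"]+v*((z-c["eye"][2])/v[:,2])[:,None]
def proj(c,P):
    P=(np.atleast_2d(P)-c["eye"])@c["R"]
    return cv2.projectPoints(P,np.zeros(3),np.zeros(3),c["K"],c["d"])[0].reshape(-1,2)
E
python3 - <<'E'
from h import *
for n in("top","scene"):
    c=cap(n,n+"0.png"); print(n,c["eye"].round(3),c["R"].round(3).tolist(),c["vertical_fov"],c["d"])
s=sense(); print(s["tcp_pos"],np.round(s["ee_rot"],3).tolist(),s["time_s"],s["gripper_width"])
E
```

```text
top [ 0.42  -0.222  1.139] [[-0.028, -0.995, 0.093], [-1.0, 0.028, 0.004], [-0.006, -0.093, -0.996]] 44.07258426160861 [0.02305426 0.         0.         0.         0.        ]
scene [0.199 0.361 0.629] [[-0.893, -0.29, 0.344], [-0.45, 0.595, -0.666], [-0.012, -0.749, -0.662]] 44.81803430102091 [-0.12723516  0.          0.          0.          0.        ]
[ 0.20164422 -0.59101531  0.22158107] [[-0.946, -0.323, -0.001], [-0.323, 0.946, 0.002], [0.0, 0.002, -1.0]] 0.1 0.9994412224507829
```

View pics/top0.png

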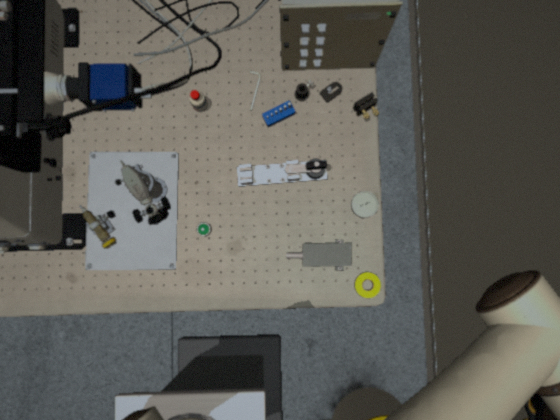

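View pics/scene0.png

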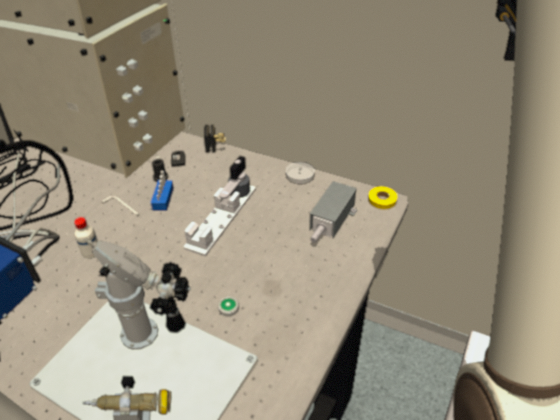

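The top view shows the yoke at about (238–328, 172) with the knob at (318,166). The hood is at (327,254) with its shaft pointing left (+y). The level is at (204,229), the tape at (369,285) and the dish at (365,204). I'll zoom in next.

Run:
```python
import cv2
a=cv2.imread("pics/top0.png")[145:275,230:362]
b=cv2.imread("pics/scene0.png")[145:255,180:360]
cv2.imwrite("pics/topz.png",cv2.resize(a,None,fx=4.5,fy=4.5,interpolation=cv2.INTER_CUBIC))
cv2.imwrite("pics/scz.png",cv2.resize(b,None,fx=4.4,fy=4.4,interpolation=cv2.INTER_CUBIC))
```

```text
(no output)
```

View pics/topz.png

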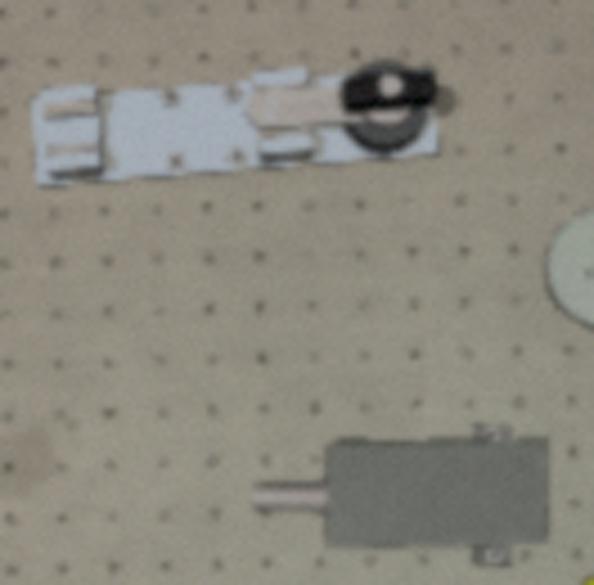

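View pics/scz.png

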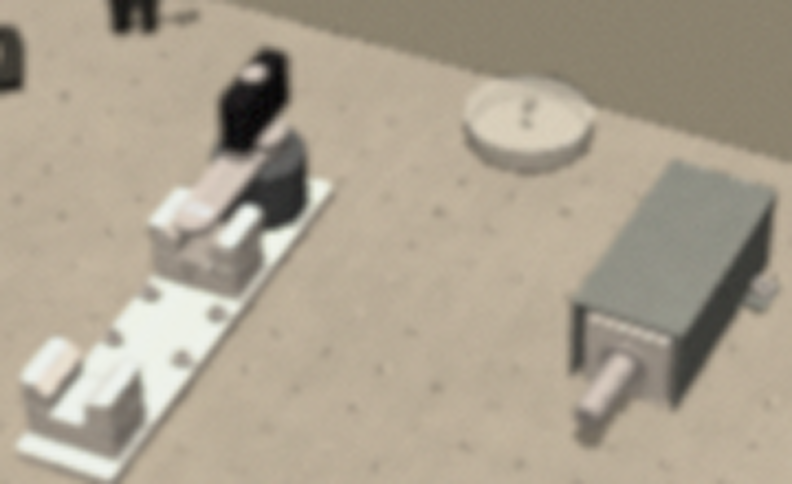

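The zooms show three things (in zoomed top pixels):
- The plate's near edge runs from (38,186) to (438,156), and the slot mouths are visible.
- The knob's white dot is at (390,84) and the bar is roughly horizontal.
- The hood top spans x 326–548, y 438–546, and the shaft tip is at (255,496).

Now I'll measure.

```bash
cat > m.py <<'E'
from h import *
c=cap("top")
def z(x,y): return [230+(x+.5)/4.5-.5,145+(y+.5)/4.5-.5]
f=c["frame"].astype(int)
def P(pts,h): return ray(c,[z(*p) for p in pts],h)
pr=lambda n,a:print(n,(a*1000).round(1).tolist())
pr("plate corners near",P([(38,186),(438,156)],.008))
pr("plate corner far-left",P([(33,93)],.008))
pr("knob dot",P([(390,84)],.079))
pr("bar ends",P([(345,92),(436,85)],.079))
pr("hood top corners",P([(327,440),(548,437),(548,546),(325,546)],.042))
pr("shaft tip/base",P([(255,496),(326,495)],.018))
pr("tongue tip",P([(249,107)],.046))
# colour measurement: hood mask, yoke mask
g=cv2.cvtColor(c["frame"],cv2.COLOR_BGR2HSV).astype(int)
def rect(m,box,h,name):
    mm=np.zeros(m.shape,np.uint8); x0,y0,x1,y1=box; mm[y0:y1,x0:x1]=m[y0:y1,x0:x1]
    cs=max(cv2.findContours(mm,0,2)[0],key=cv2.contourArea)
    b=cv2.boxPoints(cv2.minAreaRect(cs)); pr(name+" %d"%cv2.contourArea(cs),ray(c,b,h))
print("px hood",f[254,325],"table",f[220,300],"plate",f[173,262],"cheek",f[165,290],"bar",f[165,310])
rect((f[...,2]-f[...,0]<8)&(f[...,2]<125)&(f[...,2]>60),(285,230,365,280),.042,"hood")
rect(f[...,2]<45,(295,150,340,185),.079,"bar")
rect(f[...,0]>=f[...,2],(225,150,335,195),.008,"plate")
# scene
s=cap("scene")
def zs(x,y): return [180+(x+.5)/4.4-.5,145+(y+.5)/4.4-.5]
S=lambda p,h:ray(s,[zs(*q) for q in p],h)
pr("S knob dot",S([(258,72)],.079))
pr("S plate corners left, near, right",S([(18,445),(112,480),(333,182)],.008))
pr("S hood top L R far-R far-L",S([(575,298),(680,333),(775,188),(677,160)],.042))
pr("S shaft tip",S([(590,408)],.018))
E
python3 m.py
```

```text
plate corners near [[591.8, -113.1, 8.0], [601.0, -309.2, 8.0]]
plate corner far-left [[638.0, -111.5, 8.0]]
knob dot [[623.7, -282.8, 79.0]]
bar ends [[620.6, -262.0, 79.0], [622.6, -303.9, 79.0]]
hood top corners [[462.4, -249.7, 42.0], [460.9, -353.4, 42.0], [410.0, -351.4, 42.0], [412.9, -247.3, 42.0]]
shaft tip/base [[437.5, -215.1, 18.0], [437.0, -249.0, 18.0]]
tongue tip [[621.0, -217.5, 46.0]]
px hood [107 112 110] table [127 139 141] plate [182 172 162] cheek [155 156 159] bar [34 34 37]
hood 1100 [[467.4, -249.3, 42.0], [464.5, -352.7, 42.0], [401.6, -350.2, 42.0], [404.4, -247.4, 42.0]]
bar 77 [[628.3, -262.8, 79.0], [630.0, -302.6, 79.0], [613.6, -303.1, 79.0], [611.9, -263.4, 79.0]]
plate 1070 [[639.5, -110.0, 8.0], [650.1, -307.4, 8.0], [601.8, -309.6, 8.0], [591.3, -112.9, 8.0]]
S knob dot [[620.7, -282.6, 79.0]]
S plate corners left, near, right [[634.0, -109.4, 8.0], [590.3, -109.9, 8.0], [602.5, -308.0, 8.0]]
S hood top L R far-R far-L [[458.8, -248.9, 42.0], [413.7, -248.1, 42.0], [412.1, -348.9, 42.0], [456.2, -348.5, 42.0]]
S shaft tip [[437.5, -217.6, 18.0]]
```

Call:
{"fn": "step_arm", "kwargs": {
  "targets": "-2.07 0.65 0.3 0;-2.07 0.65 0.3 0;-2.07 0.65 0.3 0;-2.07 0.65 0.3 0;-2.07 0.65 0.3 0;-2.07 0.65 0.3 0;-2.07 0.65 0.3 0;-2.07 0.65 0.3 0;-2.07 0.65 0.3 0;-2.07 0.65 0.3 0;-2.07 0.65 0.3 0;-2.07 0.65 0.3 0",
  "claw": 6
}}

```text
time_s: 1.2
tcp_pos: [0.4124, -0.4366, 0.1862]
ee_rot: [[-0.946, -0.323, -0.0], [-0.323, 0.946, 0.0], [0.0, 0.0, -1.0]]
wrist_force: [-0.6, -0.3, 0.4]
gripper_width: 0.691
gripper_force: 0.0
```

Call:
{"fn": "step_arm", "kwargs": {
  "targets": "-2.07 0.65 0.3 0;-2.07 0.65 0.3 0;-2.07 0.65 0.3 0;-2.07 0.65 0.3 0;-2.07 0.65 0.3 0;-2.07 0.65 0.3 0;-2.07 0.65 0.3 0;-2.07 0.65 0.3 0;-2.07 0.65 0.3 0;-2.07 0.65 0.3 0;-2.07 0.65 0.3 0;-2.07 0.65 0.3 0"
}}

```text
time_s: 2.2
tcp_pos: [0.6223, -0.2827, 0.1501]
ee_rot: [[-0.946, -0.323, -0.001], [-0.323, 0.946, 0.0], [0.001, 0.0, -1.0]]
wrist_force: [0.7, -0.5, 0.4]
gripper_width: 0.691
gripper_force: 0.0
```

Call:
{"fn": "step_arm", "kwargs": {
  "targets": "0 0 0 -6.2;0 0 0 -6.2;0 0 0 -6.2;0 0 0 -6.2;0 0 0 -6.2;0 0 0 -6.2;0 0 0 -6.2;0 0 0 -6.2;0 0 0 -6.2;0 0 0 -6.2;0 0 0 -6.2;0 0 0 -6"
}}

```text
time_s: 3.2
tcp_pos: [0.6215, -0.2834, 0.1502]
ee_rot: [[0.058, -0.998, -0.001], [-0.998, -0.058, 0.0], [-0.0, 0.001, -1.0]]
wrist_force: [0.0, -0.0, -0.0]
gripper_width: 0.692
gripper_force: 0.0
```

Call:
{"fn": "step_arm", "kwargs": {
  "targets": "0 0 1.3 0;0 0 1.3 0;0 0 1.3 0;0 0 1.3 0;0 0 1.3 0;0 0 1.3 0;0 0 1 0;0 0 0.7 0;0 0 0 0"
}}

```text
time_s: 3.95
tcp_pos: [0.6205, -0.2831, 0.0535]
ee_rot: [[0.053, -0.999, -0.004], [-0.999, -0.053, 0.001], [-0.001, 0.003, -1.0]]
wrist_force: [-0.7, -1.3, -0.3]
gripper_width: 0.689
gripper_force: 0.0
```

Call:
{"fn": "step_arm", "kwargs": {
  "targets": "0 0 0 0;0 0 0 0;0 0 0 0;0 0 0 0;0 0 0 0;0 0 0 0;0 0 0 0;0 0 0 0",
  "claw": 0
}}

```text
time_s: 4.62
tcp_pos: [0.6229, -0.2834, 0.0558]
ee_rot: [[0.053, -0.999, 0.003], [-0.999, -0.053, -0.0], [0.001, -0.003, -1.0]]
wrist_force: [7.2, 0.3, -5.5]
gripper_width: 0.171
gripper_force: 3.6
```

Call:
{"fn": "step_arm", "kwargs": {
  "targets": "0 0.05 0 0;0 0 0 0;0 0 0 0;0 0 0 0;0 0 0 0;0 0 0 0"
}}

```text
time_s: 5.12
tcp_pos: [0.6233, -0.2834, 0.0558]
ee_rot: [[0.053, -0.999, 0.005], [-0.999, -0.053, -0.001], [0.001, -0.004, -1.0]]
wrist_force: [4.8, 0.1, -2.9]
gripper_width: 0.158
gripper_force: 30.0
```

Call:
{"fn": "step_arm", "kwargs": {
  "targets": "0 -0.15 0 6;0 0 0 7;0 0 0 7;0 0 0 7;0 0 0 7;0 0 0 7;0 0 0 0"
}}

```text
time_s: 5.7
tcp_pos: [0.6226, -0.2831, 0.0557]
ee_rot: [[-0.617, -0.787, -0.0], [-0.787, 0.617, 0.0], [-0.0, 0.0, -1.0]]
wrist_force: [-0.0, 0.4, 0.9]
gripper_width: 0.159
gripper_force: 30.0
```

Call:
{"fn": "step_arm", "kwargs": {
  "targets": "0 0 0 7;0 0 0 7;0 0 0 7;0 0 0 7;0 0 0 7;0 0 0 4;0 0 0 0;0 0 0 0"
}}

```text
time_s: 6.37
tcp_pos: [0.6221, -0.2825, 0.0557]
ee_rot: [[-0.973, -0.229, -0.001], [-0.229, 0.973, 0.001], [0.001, 0.001, -1.0]]
wrist_force: [-1.4, 5.1, 3.1]
gripper_width: 0.163
gripper_force: 30.0
```

Call:
{"fn": "step_arm", "kwargs": {
  "targets": "0 0 0 0;0 0 0 0;0 0 0 0;0 0 0 0;0 0 -0.5 0;0 0 -1.3 0;0 0 -1.3 0;0 0 -1.3 0;0 0 -1.3 0;0 0 -1.3 0;0 0 0 0",
  "claw": 5
}}

```text
time_s: 7.28
tcp_pos: [0.6245, -0.2843, 0.1293]
ee_rot: [[-0.974, -0.226, 0.006], [-0.226, 0.974, -0.003], [-0.005, -0.004, -1.0]]
wrist_force: [-0.5, -0.7, 1.4]
gripper_width: 0.572
gripper_force: 0.0
```

Run:
```python
from h import *
c=cap("scene","s1.png"); a=c["frame"][130:260,170:370]
cv2.imwrite("pics/s1z.png",cv2.resize(a,None,fx=4,fy=4,interpolation=cv2.INTER_CUBIC))
s=sense(); print(s["joints"],s["tcp_pos"])
```

```text
[-1.09766493e+01  3.17759335e+01  2.39800076e+00  2.78443298e-02
 -6.03898912e+01 -6.59850756e+01] [ 0.62367103 -0.28387553  0.12751594]
```

View pics/s1z.png

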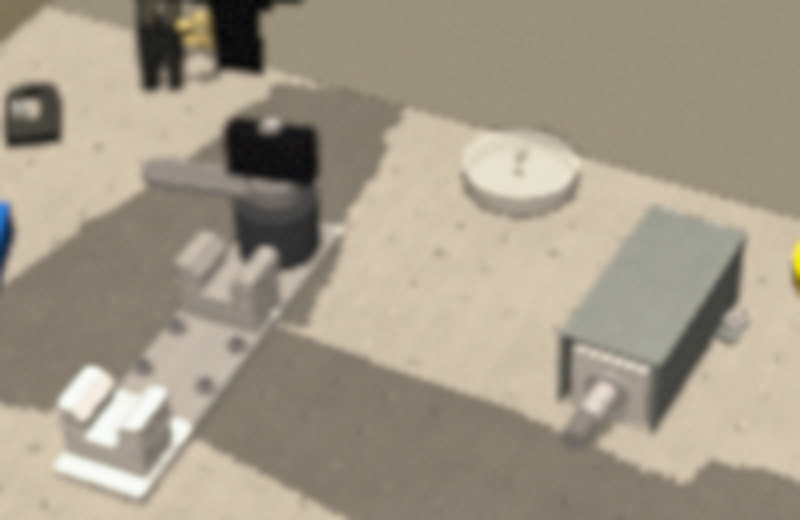

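The tongue, at (150,172) in the crop, stands clear of the slot, and the fingers are off the knob. Next is the shaft end.

Call:
{"fn": "step_arm", "kwargs": {
  "targets": "0 0 0 -6.9;0 0 0 -6.9;0 0 0 -6.9;0 0 0 -6.9;0 0 0 -6.9;0 0 0 -6.9;0 0 0 -6.9;0 0 0 -6.9;0 0 0 -6.9;0 0 0 -6.9;0 0 0 -6.9"
}}

```text
time_s: 8.25
tcp_pos: [0.622, -0.2833, 0.1241]
ee_rot: [[-0.013, -1.0, -0.002], [-1.0, 0.013, 0.001], [-0.001, 0.002, -1.0]]
wrist_force: [-0.2, 0.4, -0.1]
gripper_width: 0.575
gripper_force: 0.0
```

Call:
{"fn": "step_arm", "kwargs": {
  "targets": "-0.5 1.88 0.6 0;-0.5 1.88 0.6 0;-0.5 1.88 0.6 0;-0.5 1.88 0.6 0;-0.5 1.88 0.6 0;-0.5 1.88 0.6 0;-0.5 1.88 0.6 0;-0.5 1.88 0.6 0;-0.5 1.88 0.6 0;-0.5 1.88 0.6 0;0 0 0 0;0 0 0 0"
}}

```text
time_s: 9.25
tcp_pos: [0.4342, -0.2297, 0.0649]
ee_rot: [[-0.018, -1.0, -0.002], [-1.0, 0.018, 0.0], [-0.0, 0.002, -1.0]]
wrist_force: [1.3, 0.4, 0.0]
gripper_width: 0.573
gripper_force: 0.0
```

Call:
{"fn": "step_arm", "kwargs": {
  "targets": "0 -0.3 1 0;0 0 1 0;0 0 1 0;0 0 1 0;0 0 1 0;0 0 0.6 0;0 0 0.4 0;0 0 0 0;0 0 0 0"
}}

```text
time_s: 10.0
tcp_pos: [0.439, -0.2301, 0.0054]
ee_rot: [[-0.018, -1.0, -0.0], [-1.0, 0.018, -0.0], [0.0, 0.0, -1.0]]
wrist_force: [0.1, -0.3, -0.2]
gripper_width: 0.575
gripper_force: 0.0
```

Call:
{"fn": "step_arm", "kwargs": {
  "targets": "0 0 0 0;0 0 0 0;0 0 0 0;0 0 0 0;0 0 0 0;0 0 0 0;0 0 0 0;0 0 0 0;0 0 0 0;0 0 0 0;0 0 0 0;0 0 0 0",
  "claw": 0
}}

```text
time_s: 11.0
tcp_pos: [0.4381, -0.2299, 0.0056]
ee_rot: [[-0.019, -1.0, -0.001], [-1.0, 0.019, 0.0], [-0.0, 0.001, -1.0]]
wrist_force: [-2.7, 0.8, 3.8]
gripper_width: 0.129
gripper_force: 30.0
```

Call:
{"fn": "step_arm", "kwargs": {
  "targets": "-0.5 0 0 0;-1 0 0 0;-1 0 0 0;-1 0 0 0;-1 0 0 0;-1 0 0 0;-1 0 0 0;-1 0 0 0;-1 0 0 0;-1 0 0 0;-1 0 0 0;-1 0 0 0"
}}

```text
time_s: 12.0
tcp_pos: [0.4406, -0.114, 0.0056]
ee_rot: [[-0.018, -1.0, -0.0], [-1.0, 0.018, -0.0], [0.0, 0.0, -1.0]]
wrist_force: [0.3, -3.0, 1.8]
gripper_width: 0.125
gripper_force: 30.0
```

Call:
{"fn": "step_arm", "kwargs": {
  "targets": "-0.5 0 0 0;0 0 0 0;0 0 0 0"
}}

```text
time_s: 12.25
tcp_pos: [0.4411, -0.109, 0.0056]
ee_rot: [[-0.018, -1.0, 0.001], [-1.0, 0.018, 0.001], [-0.001, -0.001, -1.0]]
wrist_force: [0.7, 3.5, 2.6]
gripper_width: 0.124
gripper_force: 30.0
```

Call:
{"fn": "step_arm", "kwargs": {
  "targets": "0 0 0 0;0 0 0 0;0 0 0 0;0 0 0 0;0 0 0 0;0 0 -0.5 0;0 0 -1.5 0;0 0 -1.5 0;0 0 -1.5 0;0 0 -1.5 0;0 0 -1.5 0;0 0 0 0",
  "claw": 7
}}

```text
time_s: 13.25
tcp_pos: [0.4429, -0.1101, 0.0885]
ee_rot: [[-0.018, -1.0, 0.007], [-1.0, 0.018, 0.0], [-0.0, -0.007, -1.0]]
wrist_force: [0.6, -0.1, 0.7]
gripper_width: 0.797
gripper_force: 0.0
```

Run:
```python
from h import *
c=cap("scene","s2.png"); t=cap("top","t2.png")
a=c["frame"][130:330,170:370]; b=t["frame"][130:270,220:370]
cv2.imwrite("pics/s2z.png",np.hstack([cv2.resize(a,(400,400),interpolation=2),cv2.resize(b,(400,373),interpolation=2)[:373] if 0 else cv2.copyMakeBorder(cv2.resize(b,(400,373),interpolation=2),0,27,0,0,0)]))
s=sense(); print(s["tcp_pos"],s["time_s"])
```

```text
[ 0.44095065 -0.10998163  0.08602103] 13.35
```

View pics/s2z.png

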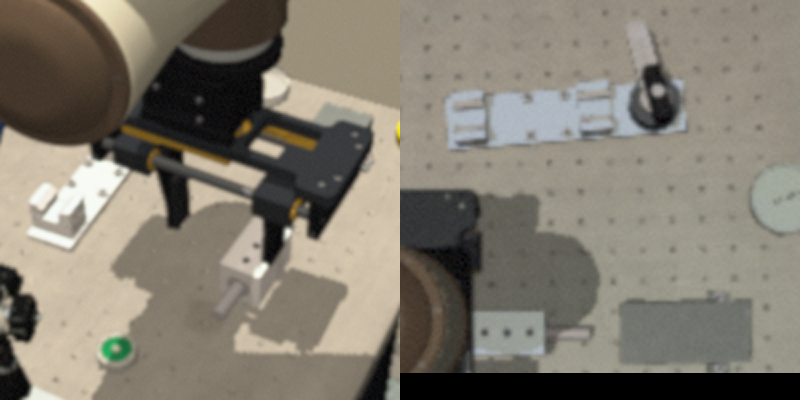

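The spindle lies flat clear of the hood. In the composite, the block is at x 475–545, y 312–353, and the tail shaft ends at (592,333). The tongue points away from the slot.

Run:
```python
from h import *
t=cap("top","t3.png")
k=400/150
P=lambda p,h:(ray(t,[[220+(x-400)/k,130+y/k] for x,y in p],h)*1000).round(1).tolist()
print(P([(545,312),(545,352),(474,313),(474,355)],.036)); print(P([(592,333),(546,335)],.018))
print("cheek -y slot lips & +y", P([(583,90),(612,87),(584,124),(613,122)],.039))
# edges of block by intensity along columns
g=cv2.cvtColor(t["frame"],6).astype(int)
for u in (252,258,264,270): print(u,g[240:272,u].tolist())
print(g[255,265:300].tolist())
```

```text
[[454.5, -190.4, 36.0], [422.8, -189.6, 36.0], [455.3, -133.8, 36.0], [422.0, -133.1, 36.0]]
[[437.1, -227.4, 18.0], [436.5, -190.2, 18.0]]
cheek -y slot lips & +y [[632.1, -225.7, 39.0], [633.9, -249.1, 39.0], [604.4, -225.7, 39.0], [605.4, -249.1, 39.0]]
252 [100, 98, 101, 100, 101, 96, 108, 144, 151, 152, 151, 152, 148, 127, 94, 106, 140, 151, 156, 155, 155, 162, 164, 147, 142, 114, 98, 96, 95, 94, 98, 96]
258 [100, 102, 101, 102, 100, 98, 110, 142, 152, 152, 153, 152, 152, 145, 132, 136, 148, 152, 154, 156, 159, 153, 148, 136, 137, 111, 96, 96, 99, 97, 99, 97]
264 [99, 102, 99, 101, 99, 96, 112, 145, 155, 149, 153, 154, 152, 156, 156, 156, 159, 157, 156, 156, 157, 158, 150, 115, 99, 97, 98, 98, 94, 99, 96, 95]
270 [97, 100, 103, 98, 99, 100, 110, 142, 155, 158, 151, 153, 152, 148, 141, 146, 154, 157, 158, 158, 161, 171, 172, 150, 144, 140, 112, 97, 99, 97, 101, 110]
[156, 151, 124, 98, 111, 146, 155, 158, 150, 115, 102, 102, 101, 109, 123, 145, 152, 159, 160, 161, 163, 159, 161, 157, 158, 152, 118, 120, 144, 156, 152, 155, 154, 156, 156]
```

Call:
{"fn": "step_arm", "kwargs": {
  "targets": "1 0.05 0 0;1 0 0 0;1 0 0 0;1 0 0 0;1 0 0 0;0.05 0 1 0;0 0 1.4 0;0 0 1.4 0;0 0 1.4 0;0 0 1.3 0;0 0 0.8 0;0 0 0.4 0"
}}

```text
time_s: 14.4
tcp_pos: [0.4386, -0.1611, 0.0073]
ee_rot: [[-0.019, -1.0, -0.002], [-1.0, 0.019, 0.0], [-0.0, 0.002, -1.0]]
wrist_force: [0.1, -0.5, -1.0]
gripper_width: 0.809
gripper_force: 0.0
```

Call:
{"fn": "step_arm", "kwargs": {
  "targets": "0 0 0 0;0 0 0 0;0 0 0 0;0 0 0 0;0 0 0 0;0 0 0 0;0 0 0 0;0 0 0 0;0 0 0 0;0 0 0 0",
  "claw": 0
}}

```text
time_s: 15.23
tcp_pos: [0.4396, -0.1604, 0.0089]
ee_rot: [[-0.018, -1.0, 0.001], [-1.0, 0.018, -0.0], [0.0, -0.001, -1.0]]
wrist_force: [-1.4, 0.5, 4.9]
gripper_width: 0.414
gripper_force: 30.0
```

Call:
{"fn": "step_arm", "kwargs": {
  "targets": "0 0 -0.6 0;0 0 -1.2 0;0 0 -1.2 0;0 0 -1.2 0;0 0 -1.2 0;0 0 -1.2 0;0 0 0 -2;0 0 0 -1.95;0 0 0 0;0 0 0 0"
}}

```text
time_s: 16.07
tcp_pos: [0.4386, -0.1604, 0.0742]
ee_rot: [[0.049, -0.999, -0.001], [-0.999, -0.049, 0.0], [-0.0, 0.001, -1.0]]
wrist_force: [-0.5, -0.2, -2.8]
gripper_width: 0.41
gripper_force: 30.0
```

Call:
{"fn": "step_arm", "kwargs": {
  "targets": "0.3 -1.5 0 0;0.3 -1.7 0 0;0.3 -1.7 0 0;0.3 -1.7 0 0;0.3 -1.7 0 0;0.3 -1.7 0 0;0.3 -1.7 0 0;0.3 -1.7 0 0;0.3 -1.7 0 0;0.3 -1.7 0 0;0 -0.8 0 0;0 0 0 0"
}}

```text
time_s: 17.07
tcp_pos: [0.6177, -0.1814, 0.0735]
ee_rot: [[0.05, -0.999, -0.001], [-0.999, -0.05, 0.0], [-0.0, 0.001, -1.0]]
wrist_force: [0.1, -0.4, -2.6]
gripper_width: 0.413
gripper_force: 30.0
```

Run:
```python
from h import *
s=sense(); print(s["tcp_pos"],np.round(s["ee_rot"],3).tolist(),s["time_s"],s["gripper_width"],s["wrist_force"])
c=cap("scene","s4.png")
a=c["frame"][120:270,150:310]
cv2.imwrite("pics/s4z.png",cv2.resize(a,None,fx=4,fy=4,interpolation=2))
```

```text
[ 0.61770618 -0.18140434  0.07345214] [[0.05, -0.999, -0.001], [-0.999, -0.05, 0.0], [-0.0, 0.001, -1.0]] 17.0667 0.41303492530319197 [ 0.13328888 -0.39055085 -2.64611267]
```

View pics/s4z.png

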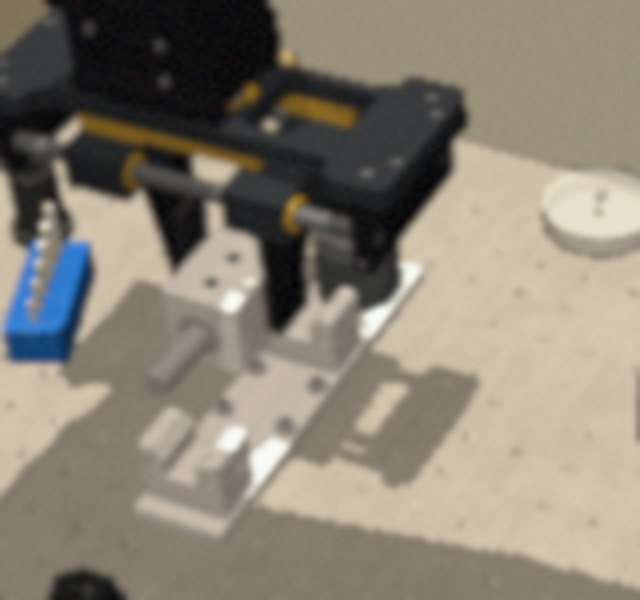

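The spindle hangs above the yoke, parallel to it. The shaft tip is at about (158,378) in the crop and the +y slot is below it, near (190,450). I'll lower it in stages.

Call:
{"fn": "step_arm", "kwargs": {
  "targets": "0 0.1 0.8 0;0 0 0.8 0;0 0 0.8 0;0 0 0.8 0;0 0 0.5 0;0 0 0.3 0;0 0 0.2 0;0 0 0.2 0;0 0 0.2 0;0 0 0 0"
}}

```text
time_s: 17.95
tcp_pos: [0.6157, -0.1816, 0.0284]
ee_rot: [[0.05, -0.999, 0.0], [-0.999, -0.05, 0.0], [-0.0, -0.0, -1.0]]
wrist_force: [1.0, -0.5, -3.3]
gripper_width: 0.407
gripper_force: 30.0
```

Call:
{"fn": "step_arm", "kwargs": {
  "targets": "0 0 0.2 0;0 0 0.2 0;0 0 0.2 0;0 0 0.1 0;0 0 0 0;0 0 0 0"
}}

```text
time_s: 18.45
tcp_pos: [0.6168, -0.1817, 0.0219]
ee_rot: [[0.051, -0.999, 0.002], [-0.999, -0.051, -0.0], [0.001, -0.002, -1.0]]
wrist_force: [3.6, -1.0, -2.3]
gripper_width: 0.413
gripper_force: 29.9
```

Call:
{"fn": "step_arm", "kwargs": {
  "targets": "0 -0.05 0.1 0;0 0 0.1 0;0 0 0 0;0 0 0 0"
}}

```text
time_s: 18.78
tcp_pos: [0.6169, -0.1816, 0.0209]
ee_rot: [[0.051, -0.999, 0.002], [-0.999, -0.051, -0.0], [0.001, -0.002, -1.0]]
wrist_force: [1.2, 1.6, 6.1]
gripper_width: 0.416
gripper_force: 29.9
```

Call:
{"fn": "step_arm", "kwargs": {
  "targets": "0 0 0 0;0 0 0 0;0 0 0 0;0 0 0 0;0 0 -0.3 0;0 0 -1.2 0;0 0 -1.8 0;0 0 -2 0;0 0 -2 0;0 0 -2 0;0 0 -2 0;0 0 0 0",
  "claw": 6
}}

```text
time_s: 19.78
tcp_pos: [0.6191, -0.1823, 0.1387]
ee_rot: [[0.051, -0.999, 0.01], [-0.999, -0.051, -0.002], [0.003, -0.01, -1.0]]
wrist_force: [1.8, 0.3, 0.3]
gripper_width: 0.691
gripper_force: 0.0
```

Call:
{"fn": "step_arm", "kwargs": {
  "targets": "1.7 0 0 0;1.7 0 0 0;1.7 0 0 0;1.7 0 0 0;1.7 0 0 0;1.6 0 0 0;0 0 0 0"
}}

```text
time_s: 20.37
tcp_pos: [0.621, -0.2852, 0.1325]
ee_rot: [[0.048, -0.999, 0.0], [-0.999, -0.048, -0.001], [0.001, -0.0, -1.0]]
wrist_force: [0.1, -0.0, -0.2]
gripper_width: 0.689
gripper_force: 0.0
```

Call:
{"fn": "step_arm", "kwargs": {
  "targets": "0 0 0 6.6;0 0 0 6.6;0 0 0 6.6;0 0 0 6.6;0 0 0 6.6;0 0 0 6.6;0 0 0 6.6;0 0 0 6.6;0 0 0 6.6;0 0 0 6.6;0 0 0 6.6;0 0 0 6.6",
  "claw": 5
}}

```text
time_s: 21.37
tcp_pos: [0.6212, -0.282, 0.1327]
ee_rot: [[-0.973, -0.231, -0.0], [-0.231, 0.973, 0.0], [0.0, 0.0, -1.0]]
wrist_force: [-0.5, -1.0, -0.8]
gripper_width: 0.57
gripper_force: 0.0
```

Run:
```python
from h import *
s=sense(); print(s["tcp_pos"],np.round(s["ee_rot"],3).tolist(),s["time_s"],s["gripper_width"])
c=cap("scene","s5.png")
a=c["frame"][120:270,150:310]
cv2.imwrite("pics/s5z.png",cv2.resize(a,None,fx=4,fy=4,interpolation=2))
```

```text
[ 0.6212017  -0.28199257  0.13265832] [[-0.973, -0.231, -0.0], [-0.231, 0.973, 0.0], [0.0, 0.0, -1.0]] 21.3667 0.5704343998743081
```

View pics/s5z.png

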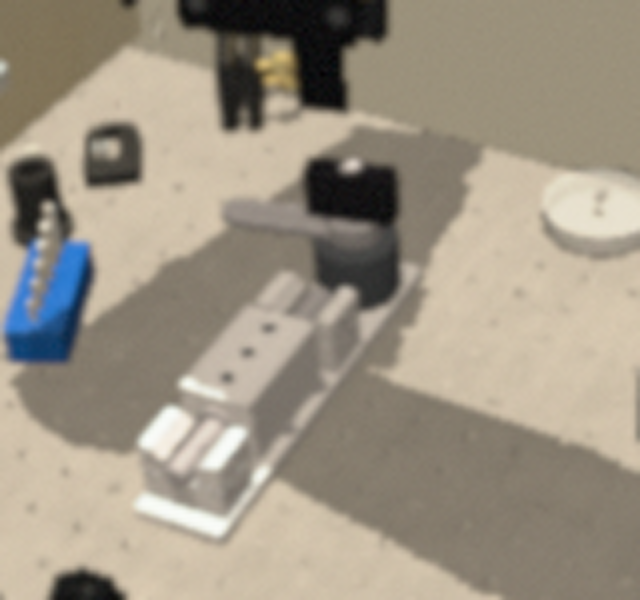

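The spindle sits squarely in both slots: the block is at (250,345) and the near shaft lies in the slot at (200,440). The knob is still open. I'll turn it back.

Call:
{"fn": "step_arm", "kwargs": {
  "targets": "-0.1 0 1.3 0;0 0 1.3 0;0 0 1.3 0;0 0 1.3 0;0 0 1.2 0;0 0 0.8 0;0 0 0.5 0;0 0 0 0"
}}

```text
time_s: 22.08
tcp_pos: [0.6216, -0.2819, 0.0542]
ee_rot: [[-0.971, -0.237, -0.002], [-0.237, 0.971, 0.001], [0.002, 0.001, -1.0]]
wrist_force: [-0.6, -0.3, -0.5]
gripper_width: 0.574
gripper_force: 0.0
```

Call:
{"fn": "step_arm", "kwargs": {
  "targets": "0 0 0 0;0 0 0 0;0 0 0 0;0 0 0 0;0 0 0 0;0 0 0 0;0 0 0 0;0 0 0 0;0 0 0 0;0 0 0 0;0 0 0 0",
  "claw": 0
}}

```text
time_s: 23.0
tcp_pos: [0.6223, -0.2824, 0.0558]
ee_rot: [[-0.972, -0.237, 0.0], [-0.237, 0.972, -0.0], [-0.0, -0.0, -1.0]]
wrist_force: [0.1, -1.3, 1.5]
gripper_width: 0.159
gripper_force: 30.0
```

Call:
{"fn": "step_arm", "kwargs": {
  "targets": "0 0 0 -6.6;0 0 0 -6.6;0 0 0 -6.6;0 0 0 -6.6;0 0 0 -6.6;0 0 0 -6.6;0 0 0 -6.6;0 0 0 -6.6;0 0 0 -6.6;0 0 0 -6.6;0 0 0 -6.6;0 0 0 -6.6"
}}

```text
time_s: 24.0
tcp_pos: [0.6233, -0.2831, 0.0558]
ee_rot: [[0.056, -0.998, 0.003], [-0.998, -0.056, -0.001], [0.002, -0.003, -1.0]]
wrist_force: [2.0, -3.2, -0.1]
gripper_width: 0.16
gripper_force: 30.0
```

Call:
{"fn": "step_arm", "kwargs": {
  "targets": "0 0 0 0;0 0 0 0;0 0 0 0;0 0 0 0;0 0 -0.5 0;0 0 -1.3 0;0 0 -2 0;0 0 -2 0;0 0 -2 0;0 0 -2 0;0 0 0 0;0 0 0 0",
  "claw": 5
}}

```text
time_s: 25.0
tcp_pos: [0.6229, -0.2822, 0.1554]
ee_rot: [[0.05, -0.999, 0.003], [-0.999, -0.05, -0.001], [0.001, -0.003, -1.0]]
wrist_force: [-0.1, -0.1, -1.2]
gripper_width: 0.574
gripper_force: 0.0
```

Run:
```python
from h import *
c=cap("scene","s6.png")
a=c["frame"][120:270,150:310]
cv2.imwrite("pics/s6z.png",cv2.resize(a,None,fx=4,fy=4,interpolation=2))
s=sense(); print(s["tcp_pos"],s["time_s"],s["gripper_width"],s["wrist_force"])
```

```text
[ 0.62203449 -0.28190818  0.15377284] 25.05 0.5724677414568266 [0.16815957 0.37863896 0.51473099]
```

View pics/s6z.png

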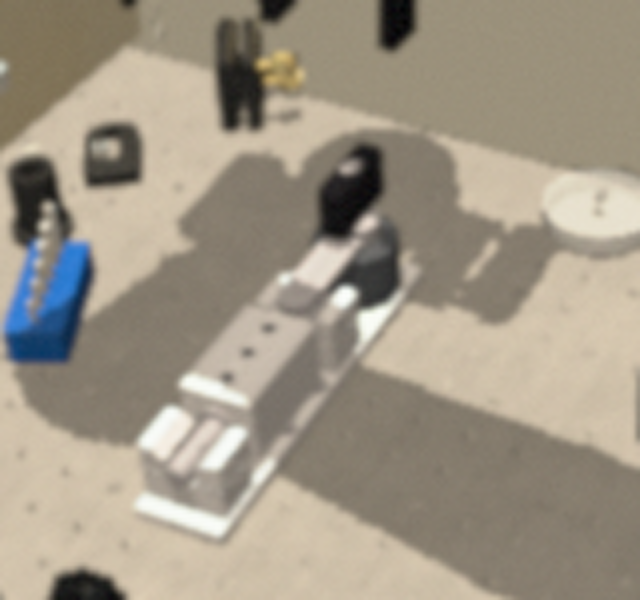

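The tongue at (300,295) lies over the far shaft end again, the spindle is seated, and the gripper is clear.

```bash
python3 -c "
from station import r
print(r.finish_job())"
```

```text
the job is handed in; nothing more can be done
None
```

I handed the job in at about 25 s with the spindle seated in both slots, the keeper closed over its shaft end, and the bystanders untouched as far as the pictures show; the hand-in returned no verdict.

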